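Bring the detector platform's adjustable foot to bear and lock it

ROBOT

A 6-joint arm with a two-finger parallel gripper is mounted at the origin on the work surface. World frame = base frame: x ahead of the robot, y to its left, z up, the work surface at z = 0. Lengths are in m, angles in rad, forces in N, time in s.
With the tool pointing down it reaches from about 0.275 to 0.725 m from the base axis. Payload 5.6 kg.
Tool frame: the origin (TCP) lies on the centre line of the jaws, within the pads' length; the fingertips stand 14 mm ahead of it and the grasp point (between the pads) lies 5 mm behind it; z points along the fingers, y is the line along which they close (so a half turn about z gives the same grasp; the last joint's range is limited). The gripper opens to 85 mm and grips with 20 to 120 N. Pads are 22 mm wide; open, the fingers measure 114 mm over their backs; the gripper's body (76 mm by 85 mm) begins 54 mm behind the grasp point. The pads swing forward as they close: fully open they stand 13 mm farther back than shut.
Start: joints at [-0.892, 0.255, 0.108, 0, -1.424, -0.285], TCP at [0.211, -0.508, 0.245] pointing down, gripper open.
Joint ranges: [-2.95, 2.95], [-1.21, 1.97], [-1.09, 1.5], [-2.87, 1.71], [-2.94, -0.07], [-3.05, 3.05]. Speed limits (rad/s): [2.57, 2.57, 3.14, 3.14, 3.14, 3.14].

INTERFACE

Orientations are given as a rotation vector (axis times angle).
In Python, from workcell import telemetry, camera, get_calibration, workorder gives the robot as it stands.
- The arm moves only by the tool step_arm, never from a script. Its argument "plan" is text: rows parted by semicolons, each of 5 numbers parted by spaces: the shift along the world's x, y, z scaled (see below), then the turn about the world's z scaled (see below), then the closure, from 0 (fully open) to 1 (shut). A call has 1 to 12 rows; each row shifts and turns the commanded pose from where the row before left it; what a row does not reach is not made up. The controller multiplies each number of a shift by 100 mm and each number of a turn by 0.15 rad. A row lasts 1/10 s, in which the tool goes at most 50 mm and 8.59 degrees, less where a joint would pass 70% of its speed; a pose out of reach is approached as far as the arm can. A call with a number of a shift or a turn outside -1 to 1 is refused whole. A call with a gripper value outside its range is refused whole. The fingers move at their own pace and stop on an object; the grip force is fixed at half the most. Time passes only in rows, so rows that do not move let the fingers close. It gives the time, the measured TCP pose, the force, the opening and the grip force at its end, in the units of the state.
- telemetry.get_obs(): the state, without advancing time (a new reading comes with each control period).
- camera(name): name is "scene" or "top" or "wrist"; returns the picture (384x512x3 uint8, red, green, blue); there is no depth.
- get_calibration(name): a dict with "vertical_fov" (degrees; the focal length in pixels is half the picture's height over the tangent of half this angle, whatever the lens; pixels are square), "cx", "cy" (the principal point, pixels), "k1" (the pictures are not rectified: a ray, as slopes to the right and down, at radius r is drawn at 1 + k1 r^2 times it, then the intrinsics apply), "cam_to_world" (4x4, takes a point from camera to world coordinates). Camera axes: x right, y up, looking along -z (the intrinsics and any distortion apply to the point x, -y, -z); pixel columns grow to the right and rows downward; lengths in m; the calibration is good to about 2 mm. A picture is of the moment at which its call begins: read the wrist's pose just before it. get_calibration takes no time and is no camera call; for the wrist camera it gives the pose at the moment of the call.
- workorder.close_job(): hands the job in; it is judged then, once.
The state is a dict: "t": time; "joint_pos": joint angles; "joint_velocities": joint speeds; "joint_efforts": joint torques, N m; "tcp_pos": TCP position; "eef_rot": TCP orientation; "contact_force": force on the tool from outside, world axes, zero at the start; "moment": the same for the moment, N m; "opening": finger opening in m; "grip_force": force on a finger pad.
Only numpy, scipy, OpenCV 4.12 (cv2) and the standard library are available. Lean on these libraries where they do the work, as an engineer would, in place of code of your own. Each camera call takes 0.05 s, during which the arm holds its last target. There are 200 camera calls.

TASK

The detector's platform stands on three fixed feet, but its fourth foot, the adjustable one with the brass lock ring, hangs just clear of the steel disc on the bench. Slacken the lock ring by its red handle, turn the screw clockwise by its tommy bar until you feel the foot come to bear on the disc and take its share of the weight, without jacking the platform up, then turn the lock ring clockwise until it is firmly hand-tight again and let go. Do not bump the detector, and leave the bottle, vials and tray where they are.

Things in the scene. Friction and masses are not known exactly. Their poses are not given: they have to be found in the camera images.
- platform: Aluminium instrument platform, fixed. Origin on the vertical axis of the adjustable foot, at bench level; x runs from there back along the outrigger ear to the plate, z up. Ear 48 mm wide, its top 32 mm above the bench, with a round boss 37 mm in diameter up to 56 mm. The plate starts 80 mm behind the axis. The other three feet are plain rubber.
- ring_handle (a point): Push point on the red sleeve of the lock ring's handle, 58 mm from the axis, 64 mm above the bench. Handle: level rod 10 mm thick, ending 77 mm from the axis; ring 46 mm in diameter, 56 to 72 mm high. Clockwise from above tightens. Starts tight; about 5 N here breaks it loose and 0.9 rad frees it. About 1 N moves it when slack; once it bites the push climbs; 7 to 12 N here is hand-tight.
- bar_end (a point): Push point on the yellow end of the tommy bar (other end black), 32 mm from the axis, 92 mm above the bench. Bar: 8 mm thick, 82 mm over its ends, through a 25 mm hub (82 to 102 mm high). Clockwise from above drives the foot down 0.48 mm per rad. About 1 to 2 N here turns it while the ring is slack and the foot is clear; when the foot bears the push climbs: 4 to 5 N here means some 25 N on the foot.
- adjuster: Adjusting screw: tommy bar, 20 mm stem and round rubber foot pad (36 mm in diameter) in one piece, turning about the vertical axis; origin on the axis, its x axis along the bar to the yellow end. The pad starts 0.2 to 1.6 mm clear of the disc (0.4 to 3.3 rad of turn), too little to measure. Once it bears the load grows some 60 to 80 N per rad. Its right share is 9 to 40 N. The tight ring holds it.
- foot_disc: Round steel disc, 60 mm in diameter, 4 mm thick, fixed on the bench under the adjustable foot; origin at the centre of its underside. Its height differs by some tenths of a mm from case to case.
- collet: Split collet hidden inside the boss; the lock ring closes it on the stem. Not to be handled. It grips the stem with about 20 to 30 N at the start; hand-tight is more than 20 N. Origin as the platform's.
- detector: White pesticide-residue detector, 280 x 400 mm and 120 mm high, sloping top with a blue-framed screen, fixed on the platform; origin at its front left lower corner, the one nearest the foot, 110 mm behind the foot's axis and 32 mm above the bench. Do not bump.
- wash_bottle: Squat white wash bottle, red cap and spout, 62 mm dia, 155 mm tall, loose; origin at the centre of its base. Leave alone.
- vial_blue: Small amber reagent vial with blue cap, 25 mm dia, 49 mm tall, loose; origin at the centre of its base. Leave alone.
- vial_yellow: Small amber reagent vial with yellow cap, 25 mm dia, 49 mm tall, loose; origin at the centre of its base. Leave alone.
- cap_tray: Clear tray 45 x 150 mm, 40 mm tall, with four blue tube caps, loose; origin at the centre of its base. Leave alone.
Things that resemble listed ones, but are neither listed nor needed, are in the scene too. There is more than one size of the foot_disc; the job needs the largest.

How it is judged:
On the way, in this order (a step that is already met when the one before it is completed fails the run):
1. the lock ring is slackened, so that the collet lets go of the stem, while the foot still hangs clear (contact force between collet and adjuster below 0.5 N and contact force between adjuster and foot_disc below 0.5 N), for 0.2 s.
2. with the ring still slack, the foot is screwed down until it bears on the disc with more than 9 N (contact force between adjuster and foot_disc above 9 N and contact force between collet and adjuster below 0.5 N), for 0.2 s.
3. the lock ring is tight again: the collet presses the stem with more than 20 N (contact force between collet and adjuster above 20 N), for 0.2 s.
At the end, for the whole second after the job is handed in: the foot bears on the disc with 9 to 40 N, the lock ring is hand-tight (collet on stem above 20 N), and both are let go (contact force between adjuster and foot_disc between 9 and 40 N and contact force between collet and adjuster above 20 N); the robot touches nothing.
It fails at once if the foot is driven down hard (over 60 N: the platform would be jacked off its other feet) (contact force between adjuster and foot_disc above 60 N).
It fails at once if the lock ring is overtightened (collet on stem over 150 N) (contact force between collet and adjuster above 150 N).
It fails at once if the detector is bumped with more than 3 N (contact force between any of the arm, the fingers and detector above 3 N).
It fails at once if a bottle, vial or the tray is moved more than 10 mm (distance of any of wash_bottle, vial_blue, vial_yellow, cap_tray from where it was at the start of the episode above 0.01 m).
It also fails if it takes over 67 s, if anything falls off the work surface, if the arm or the gripper's body presses on something with over 40 N, if the wrist force passes 120 N, or if a joint passes its speed limit or range.

## Working session

There is one attempt and no reset: what is moved stays moved. The work goes in short steps, Python scripts to look and compute and a tool call to move; the robot and the scene stay as the last step left them, time stands still between calls to the robot, and variables do not carry over. Pictures are saved under pics/ and viewed, at most 10 in all, crops included, and the job is handed in when it is done.

Besides the shell and the picture viewer there is one more tool, called after "Request:" by a JSON object that holds its "name" and its "arguments", one argument or row to a line. step_arm: Moves the arm, as the interface text tells. Its arguments: {"type":"object","properties":{"plan":{"type":"string"}},"required":["plan"]}

```bash
mkdir -p pics; cat > h.py <<'E'
import numpy as np,cv2
from workcell import telemetry,camera,get_calibration,workorder
def ray(name,uv,c=None):
    c=c or get_calibration(name); f=192/np.tan(np.radians(c["vertical_fov"])/2)
    K=np.array([[f,0,c["cx"]],[0,f,c["cy"]],[0,0,1]])
    d=(np.array(uv,float)-[c["cx"],c["cy"]])/f
    u=d.copy()
    for _ in range(20): u=d/(1+c["k1"]*(u@u))
    T=np.array(c["cam_to_world"]); return T[:3,3],T[:3,:3]@np.array([u[0],-u[1],-1])
def onz(name,uv,z,c=None):
    o,d=ray(name,uv,c); return o+d*(z-o[2])/d[2]
def save(n,im): cv2.imwrite("pics/"+n,cv2.cvtColor(im,cv2.COLOR_RGB2BGR))
E
python3 - <<'E'
from h import *
a=camera("scene");b=camera("top");save("s.png",a);save("t.png",b)
print(telemetry.get_obs())
for n in("scene","top"):print(get_calibration(n))
E
```

```text
{'t': 0.1, 'joint_pos': array([-8.92403221e-01,  2.55670755e-01,  1.07152574e-01, -4.17658121e-04,
       -1.42391794e+00, -2.84556896e-01]), 'joint_velocities': array([-0.00128044, -0.0010759 ,  0.00248433,  0.00198663,  0.00147977,
        0.00167628]), 'joint_efforts': array([-3.96716918e-03, -3.87605309e+01,  2.38473058e+01,  5.37801147e+00,
       -3.81391350e-03, -1.23538342e-06]), 'tcp_pos': array([ 0.21092114, -0.50749626,  0.24450329]), 'eef_rot': array([ 6.14474290e-01, -3.08051108e+00, -2.58312894e-03]), 'contact_force': array([-0.84269287, -0.10588395, -0.03325147]), 'moment': array([0.02035844, 0.01541636, 0.04686302]), 'grip_force': 0.0, 'opening': 0.08523134672428027}
{'vertical_fov': 51.58489430920435, 'cx': 253.79301298427373, 'cy': 197.38128524438395, 'k1': -0.08065638643871768, 'cam_to_world': array([[-0.63546239, -0.49937119,  0.58891084,  1.07500889],
       [ 0.77212324, -0.41457442,  0.48161578,  0.51035144],
       [ 0.00364233,  0.76076046,  0.64902254,  0.6881456 ],
       [ 0.        ,  0.        ,  0.        ,  1.        ]])}
{'vertical_fov': 47.20047327370551, 'cx': 257.5950091771574, 'cy': 193.08599749344307, 'k1': -0.02733501022850039, 'cam_to_world': array([[ 0.09038787,  0.96952591, -0.22770493,  0.36616123],
       [-0.99589245,  0.08921267, -0.01547001,  0.0601194 ],
       [ 0.00531559,  0.22816792,  0.97360728,  0.89128406],
       [ 0.        ,  0.        ,  0.        ,  1.        ]])}
```

View pics/s.png

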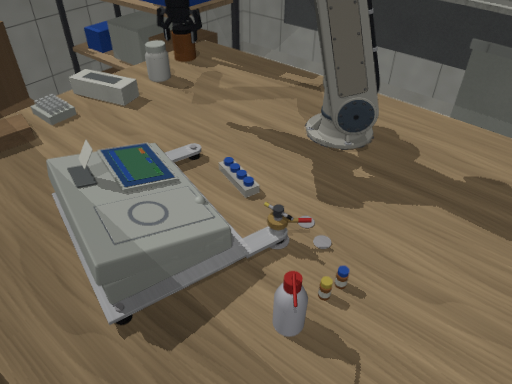

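View pics/t.png

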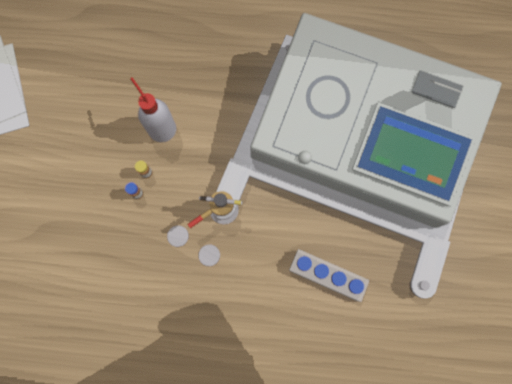

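The top view shows the adjustable foot at about (222,203): black bar end (204,198), yellow end (240,203), red handle (196,222). There are three disc candidates: one under the foot at (224,210), and loose ones at (178,236) and (209,255). The one under the foot fits, since it's fixed there. I'll confirm that in a crop.

```bash
python3 - <<'E'
from h import *
b=cv2.cvtColor(cv2.imread("pics/t.png"),cv2.COLOR_BGR2RGB)
x0,y0=120,150
save("tc.png",cv2.resize(b[y0:y0+120,x0:x0+140],None,fx=5,fy=5,interpolation=cv2.INTER_CUBIC))
hsv=cv2.cvtColor(b,cv2.COLOR_RGB2HSV)
def cent(lo,hi,box):
    m=cv2.inRange(hsv,lo,hi);k=np.zeros_like(m);k[box[1]:box[3],box[0]:box[2]]=1;m=m*k
    v,u=np.nonzero(m);return u.mean(),v.mean(),len(u)
r=cent((0,170,80),(6,255,255),(170,200,215,240));print("red",r,onz("top",r[:2],.064))
m=cent((24,140,120),(35,255,255),(225,190,250,215));print("yel",m,onz("top",m[:2],.092))
for n,p,z in[("hub",(221,201),.102),("bot",(160,135),.0),("cap",(149,102),.155),("vb",(132,188),.049),("vy",(141,167),.049),("tray",(298,262),.04),("det",(256,152),.152),("black",(204,198),.092)]:print(n,onz("top",p,z))
E
```

```text
red (np.float64(nan), np.float64(nan), 0) [nan nan nan]
yel (np.float64(nan), np.float64(nan), 0) [nan nan nan]
hub [0.52973243 0.1382354  0.102     ]
bot [0.68318214 0.29493278 0.        ]
cap [0.68911952 0.28303854 0.155     ]
vb [0.55069652 0.32148048 0.049     ]
vy [0.59511151 0.31026379 0.049     ]
tray [ 0.4369102  -0.01596891  0.04      ]
det [0.61306304 0.08141235 0.152     ]
black [0.53458529 0.17138318 0.092     ]<stdin>:8: RuntimeWarning: Mean of empty slice.
  ret = ret.dtype.type(ret / rcount)
```

View pics/tc.png

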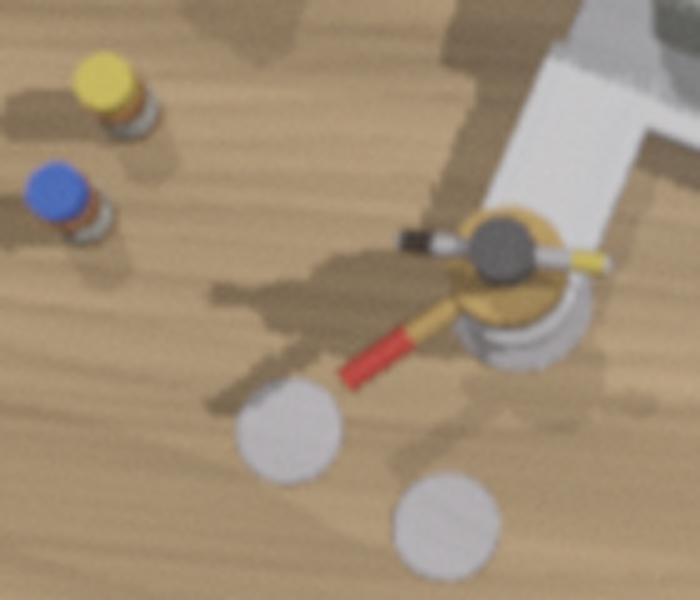

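The crop shows the disc under the foot is about 28 px across and the two loose ones about 21 px. So the one under the foot is the largest and is the foot_disc. Handle red centre is at (195.2,222), hub (220.2,200), yellow end (238,202.4), black end (203.2,198.2).

```bash
python3 - <<'E'
from h import *
P={}
for n,p,z in[("hub",(220.2,200),.102),("red",(195.2,222),.064),("yel",(238,202.4),.092),("blk",(203.2,198.2),.092),("tip",(189.5,226),.064),("disc",(224.5,209),.004)]:
    P[n]=onz("top",p,z);print(n,P[n])
for n in("red","yel","blk"):
    d=(P[n]-P["hub"])[:2];print(n,np.hypot(*d),np.degrees(np.arctan2(d[1],d[0])))
c=get_calibration("wrist");print(c)
E
```

```text
hub [0.53146614 0.13990436 0.102     ]
red [0.49244803 0.18645265 0.064     ]
yel [0.53205254 0.10747729 0.092     ]
blk [0.53406965 0.17282214 0.092     ]
tip [0.48381753 0.19630267 0.064     ]
disc [0.53397722 0.13893322 0.004     ]
red 0.06073842408459985 129.9707081980322
yel 0.032432377725615406 -88.96399597332295
blk 0.033020572578717614 85.47781931836158
{'vertical_fov': 62.56054246261088, 'cx': 258.5917770876795, 'cy': 191.48327066341926, 'k1': -0.0468801584502772, 'cam_to_world': array([[-0.38276872, -0.8902445 , -0.24688629,  0.14734927],
       [ 0.92384095, -0.3681376 , -0.1048456 , -0.53362399],
       [ 0.00245009, -0.26821528,  0.96335589,  0.37284427],
       [ 0.        ,  0.        ,  0.        ,  1.        ]])}
```

Request:
{"name": "step_arm", "arguments": {
  "plan": "0.1 0.25 0 0.5 0.8;0.18 0.43 0 0.8 0.8;0.18 0.43 0 0.8 0.8;0.18 0.43 0 0.8 0.8;0.18 0.43 0 0.8 0.8;0.18 0.43 0 0.8 0.8;0.18 0.43 0 0.8 0.8;0.18 0.43 0 0.8 0.8;0.18 0.43 0 0.8 0.8;0.18 0.43 0 0.8 0.8;0.18 0.43 0 0.8 0.8;0.18 0.43 0 0.8 0.8"
}}

```text
t: 1.3
tcp_pos: [0.4191, -0.0079, 0.2452]
eef_rot: [-2.455, 1.96, 0.0]
contact_force: [0.9, -0.1, -0.6]
opening: 0.017
grip_force: 0.0
```

Request:
{"name": "step_arm", "arguments": {
  "plan": "0.18 0.43 0 0.8 0.8;0.18 0.43 0 0.8 0.8;0.18 0.43 0 0.8 0.8;0.18 0.43 0 0.8 0.8;0.1 0.25 0 0.6 0.8;0 0 0 0 0.8;0 0 0 0 0.8"
}}

```text
t: 2.0
tcp_pos: [0.5008, 0.1874, 0.2444]
eef_rot: [2.903, -1.198, -0.002]
contact_force: [0.0, -0.3, -0.7]
opening: 0.0171
grip_force: 0.0
```

```bash
python3 - <<'E'
from h import *
o=telemetry.get_obs();print(o);c=get_calibration("wrist");w=camera("wrist");save("w1.png",w)
R=cv2.Rodrigues(np.array(o["eef_rot"]))[0];print(np.degrees(np.arctan2(R[1,0],R[0,0])))
np.save("c1.npy",c,allow_pickle=True)
E
```

```text
{'t': 2.0, 'joint_pos': array([ 6.50930694e-01,  2.26193141e-01,  6.81877140e-02, -1.63084822e-04,
       -1.41465459e+00,  1.37231099e-01]), 'joint_velocities': array([-0.01923387, -0.02860064, -0.01386315,  0.00367157, -0.00104651,
       -0.00322775]), 'joint_efforts': array([  0.70562672, -35.82086563,  23.94675136,   5.30969962,
         0.0523519 ,   0.06843122]), 'tcp_pos': array([0.50077307, 0.18740948, 0.24444667]), 'eef_rot': array([ 2.90268332e+00, -1.19767767e+00, -1.69393582e-03]), 'contact_force': array([ 0.03778741, -0.32927366, -0.73436446]), 'moment': array([-0.02305568, -0.02058222, -0.04354082]), 'grip_force': 0.0, 'opening': 0.01705060794243744}
-44.843139002612574
```

View pics/w1.png

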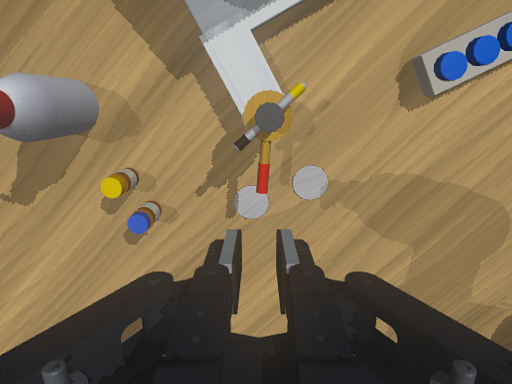

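The wrist view shows the hub at (270,117), yellow end (298,89), black end (241,143), and the red sleeve from (264,164) to (262,193). The vials and bottle are well to the left.

```bash
python3 - <<'E'
from h import *
c=np.load("c1.npy",allow_pickle=True).item()
w=cv2.cvtColor(cv2.imread("pics/w1.png"),cv2.COLOR_BGR2HSV)
def cent(lo,hi,x0,y0,x1,y1):
    v,u=np.nonzero(cv2.inRange(w[y0:y1,x0:x1],lo,hi));return u.mean()+x0,v.mean()+y0,len(u)
r=cent((0,150,80),(8,255,255),245,155,280,200);y=cent((25,150,80),(35,255,255),280,70,320,110)
k=cent((0,0,0),(180,255,60),228,130,250,155);h=cent((0,0,0),(180,90,110),252,98,288,135)
print(r,y,k,h)
P={n:onz("w",p[:2],z,c) for n,p,z in[("hub",h,.102),("red",r,.064),("yel",y,.092),("blk",k,.092)]}
for n in P:
    d=(P[n]-P["hub"])[:2];print(n,P[n],np.hypot(*d),np.degrees(np.arctan2(d[1],d[0])))
E
```

```text
(np.float64(262.5079365079365), np.float64(178.07301587301586), 315) (np.float64(296.74468085106383), np.float64(89.8581560283688), 141) (np.float64(243.18421052631578), np.float64(142.1315789473684), 38) (np.float64(268.84495021337125), np.float64(117.1877667140825), 703)
hub [0.53394825 0.1412758  0.102     ] 0.0 0.0
red [0.49377563 0.18776381 0.064     ] 0.06144081859778794 130.8319418686577
yel [0.53295353 0.10852089 0.092     ] 0.032770006861324225 -91.73946015224546
blk [0.53402156 0.17253671 0.092     ] 0.03126099498698607 89.86563014114328
```

Request:
{"name": "step_arm", "arguments": {
  "plan": "-0.074 0 -0.1 -0.5 0.8;0 0 -0.3 0 0.8;0 0 -0.3 0 0.8;0 0 -0.3 0 0.8;0 0 -0.2 0 0.8;0 0 0 0 0.8;0 0 0 0 0.8"
}}

```text
t: 2.75
tcp_pos: [0.494, 0.1864, 0.1263]
eef_rot: [-2.856, 1.308, -0.001]
contact_force: [0.6, -0.9, 0.3]
opening: 0.0174
grip_force: 0.0
```

Request:
{"name": "step_arm", "arguments": {
  "plan": "0 0 -0.2 0 0.8;0 0 -0.2 0 0.8;0 0 -0.15 0 0.8;0 0 -0.04 0 0.8;0 0 0 0 0.8;0 0 0 0 0.8"
}}

```text
t: 3.35
tcp_pos: [0.4946, 0.1875, 0.0679]
eef_rot: [-2.855, 1.305, -0.003]
contact_force: [0.4, -0.1, -0.2]
opening: 0.0172
grip_force: 0.0
```

```bash
cat > arc.py <<'E'
# arc plan: centre A, radius r, from angle a0 (deg) by step (deg), n rows -> shift/turn units
import sys; from h import *
r,a0,st,n,cl=[float(v) for v in sys.argv[1:6]]
A=np.array([.533,.1407]); p=lambda a:A+r*np.array([np.cos(np.radians(a)),np.sin(np.radians(a))])
for i in range(int(n)):
    d=(p(a0+st*(i+1))-p(a0+st*i))/.1; print(f"{a0+st*(i+1):.0f}: {d[0]:.3f} {d[1]:.3f} 0 {np.radians(st)/.15:.3f} {cl:g};",end="\n")
E
python3 - <<'E'
from h import *
o=telemetry.get_obs();print(o["contact_force"],o["moment"]);w=camera("wrist");save("w2.png",w)
E
python3 arc.py .061 130 3 27 .8
```

```text
[ 0.3513428  -0.14878637 -0.19129586] [ 0.02576398 -0.01269256 -0.07978225]
133: -0.024 -0.021 0 0.349 0.8;
136: -0.023 -0.022 0 0.349 0.8;
139: -0.022 -0.024 0 0.349 0.8;
142: -0.020 -0.025 0 0.349 0.8;
145: -0.019 -0.026 0 0.349 0.8;
148: -0.018 -0.027 0 0.349 0.8;
151: -0.016 -0.028 0 0.349 0.8;
154: -0.015 -0.028 0 0.349 0.8;
157: -0.013 -0.029 0 0.349 0.8;
160: -0.012 -0.030 0 0.349 0.8;
163: -0.010 -0.030 0 0.349 0.8;
166: -0.009 -0.031 0 0.349 0.8;
169: -0.007 -0.031 0 0.349 0.8;
172: -0.005 -0.031 0 0.349 0.8;
175: -0.004 -0.032 0 0.349 0.8;
178: -0.002 -0.032 0 0.349 0.8;
181: -0.000 -0.032 0 0.349 0.8;
184: 0.001 -0.032 0 0.349 0.8;
187: 0.003 -0.032 0 0.349 0.8;
190: 0.005 -0.032 0 0.349 0.8;
193: 0.006 -0.031 0 0.349 0.8;
196: 0.008 -0.031 0 0.349 0.8;
199: 0.010 -0.030 0 0.349 0.8;
202: 0.011 -0.030 0 0.349 0.8;
205: 0.013 -0.029 0 0.349 0.8;
208: 0.014 -0.029 0 0.349 0.8;
211: 0.016 -0.028 0 0.349 0.8;
```

View pics/w2.png

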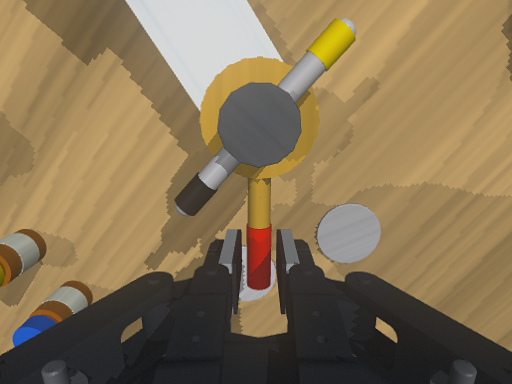

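The wrist view shows the red handle at (258,255) centred between the open pads, with nothing touching. Next I sweep it counter-clockwise.

Request:
{"name": "step_arm", "arguments": {
  "plan": "-0.024 -0.021 0 0.349 0.8;-0.023 -0.022 0 0.349 0.8;-0.022 -0.024 0 0.349 0.8;-0.02 -0.025 0 0.349 0.8;-0.019 -0.026 0 0.349 0.8;-0.018 -0.027 0 0.349 0.8"
}}

```text
t: 4.0
tcp_pos: [0.4821, 0.1733, 0.0676]
eef_rot: [-3.025, 0.839, -0.004]
contact_force: [1.6, 0.8, -1.0]
opening: 0.017
grip_force: 0.7
```

Request:
{"name": "step_arm", "arguments": {
  "plan": "-0.016 -0.028 0 0.349 0.8;-0.015 -0.028 0 0.349 0.8;-0.013 -0.029 0 0.349 0.8;-0.012 -0.03 0 0.349 0.8;-0.01 -0.03 0 0.349 0.8;-0.009 -0.031 0 0.349 0.8"
}}

```text
t: 4.6
tcp_pos: [0.4745, 0.1556, 0.0675]
eef_rot: [-3.119, 0.356, -0.004]
contact_force: [0.2, -0.4, -0.5]
opening: 0.0171
grip_force: 0.5
```

Request:
{"name": "step_arm", "arguments": {
  "plan": "-0.007 -0.031 0 0.349 0.8;-0.005 -0.031 0 0.349 0.8;-0.004 -0.032 0 0.349 0.8;-0.002 -0.032 0 0.349 0.8;0 -0.032 0 0.349 0.8;0.001 -0.032 0 0.349 0.8;0.003 -0.032 0 0.349 0.8;0.005 -0.032 0 0.349 0.8;0.006 -0.031 0 0.349 0.8;0 0 0 0 0.8"
}}

```text
t: 5.6
tcp_pos: [0.4739, 0.1266, 0.0673]
eef_rot: [-3.118, -0.379, -0.003]
contact_force: [1.1, 0.6, -0.5]
opening: 0.0172
grip_force: 0.0
```

Request:
{"name": "step_arm", "arguments": {
  "plan": "0.008 -0.031 0 0.349 0.8;0.01 -0.03 0 0.349 0.8;0.011 -0.03 0 0.349 0.8;-0.011 0.03 0 -0.349 0.8;0 0 0.2 0 0.8;0 0 0.3 0 0.8;0 0 0.4 0 0.8;0 0 0.2 0 0.8;0 0 0 0 0.8;0 0 0 0 0.8"
}}

```text
t: 6.6
tcp_pos: [0.4751, 0.1207, 0.1768]
eef_rot: [-3.094, -0.539, -0.002]
contact_force: [-0.2, 0.5, -1.2]
opening: 0.0172
grip_force: 0.0
```

```bash
python3 - <<'E'
from h import *
t=cv2.cvtColor(camera("top"),cv2.COLOR_RGB2HSV);o=telemetry.get_obs();print(o["tcp_pos"],o["eef_rot"],o["contact_force"])
v,u=np.nonzero(cv2.inRange(t[190:270,150:260],(0,140,60),(9,255,255)));print(len(u))
if len(u):
    p=onz("top",(u.mean()+150,v.mean()+190),.064);d=p[:2]-[.533,.1407];print(p,np.hypot(*d),np.degrees(np.arctan2(d[1],d[0])))
E
```

```text
[0.47464376 0.12040137 0.17592933] [-3.09467591e+00 -5.39712322e-01  9.36202396e-04] [-0.40147635  0.07533753 -1.60357713]
20
[0.46640935 0.11719782 0.064     ] 0.07061633679568224 -160.56027248043662
```

Request:
{"name": "step_arm", "arguments": {
  "plan": "0.08 -0.015 0 1 0.8;0.1 -0.015 0 1 0.8;0.1 -0.02 0 1 0.8;0.1 -0.02 0 1 0.8;0.1 -0.02 0 1 0.8;0.05 -0.015 0 1 0.8;0.03 -0.01 0 1 0.8;0.015 -0.005 0 1 0.8;0 0 0 0 0.8;0 0 0 0 0.8;0 0 0 0 0.8"
}}

```text
t: 7.75
tcp_pos: [0.5322, 0.1084, 0.1758]
eef_rot: [-2.252, -2.19, 0.001]
contact_force: [0.0, 0.4, -0.4]
opening: 0.0168
grip_force: 0.0
```

```bash
python3 - <<'E'
from h import *
o=telemetry.get_obs();print(o["tcp_pos"],o["eef_rot"],o["joint_pos"],2*np.degrees(np.arctan2(o["eef_rot"][1],o["eef_rot"][0])));c=get_calibration("wrist");w=camera("wrist");save("w3.png",w)
np.save("c3.npy",c,allow_pickle=True)
w=cv2.cvtColor(w,cv2.COLOR_RGB2HSV)
v,u=np.nonzero(cv2.inRange(w[:,180:340],(25,150,80),(35,255,255)));print(u.mean()+180,v.mean(),len(u),onz("",(u.mean()+180,v.mean()),.092,c))
E
```

```text
[0.53221434 0.10840272 0.17583858] [-2.25161553e+00 -2.19031200e+00  1.34485968e-03] [ 4.89098805e-01  2.73167118e-01 -4.56700000e-02 -1.29041297e-04
 -1.25288640e+00  2.62493378e+00] -271.5813902239173
261.505 204.915 200 [0.5331676 0.1076068 0.092    ]
```

View pics/w3.png

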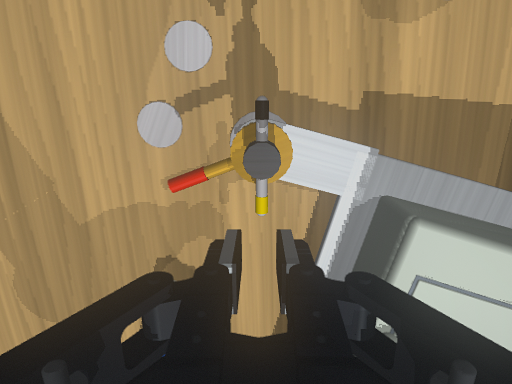

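The wrist view shows the bar lined up with the jaws: yellow end at (261,205), hub (262,160), black end (262,107). The slackened handle is at (187,181). I'll lower onto the yellow end.

Request:
{"name": "step_arm", "arguments": {
  "plan": "0.008 0 -0.2 0 0.8;0 0 -0.2 0 0.8;0 0 -0.2 0 0.8;0 0 -0.15 0 0.8;0 0 -0.04 0 0.8;0 0 0 0 0.8;0 0 0 0 0.8"
}}

```text
t: 8.5
tcp_pos: [0.5339, 0.1086, 0.0982]
eef_rot: [2.248, 2.193, 0.002]
contact_force: [-0.1, 1.2, -0.1]
opening: 0.0169
grip_force: 0.0
```

```bash
python3 - <<'E'
from h import *
o=telemetry.get_obs();print(o["contact_force"],o["tcp_pos"])
E
python3 arc.py .0325 -91 -6 40 .8
```

```text
[-0.0997891   1.22408487 -0.07853933] [0.53392826 0.10860502 0.09822156]
-97: -0.034 0.002 0 -0.698 0.8;
-103: -0.034 0.006 0 -0.698 0.8;
-109: -0.033 0.009 0 -0.698 0.8;
-115: -0.032 0.013 0 -0.698 0.8;
-121: -0.030 0.016 0 -0.698 0.8;
-127: -0.028 0.019 0 -0.698 0.8;
-133: -0.026 0.022 0 -0.698 0.8;
-139: -0.024 0.024 0 -0.698 0.8;
-145: -0.021 0.027 0 -0.698 0.8;
-151: -0.018 0.029 0 -0.698 0.8;
-157: -0.015 0.031 0 -0.698 0.8;
-163: -0.012 0.032 0 -0.698 0.8;
-169: -0.008 0.033 0 -0.698 0.8;
-175: -0.005 0.034 0 -0.698 0.8;
-181: -0.001 0.034 0 -0.698 0.8;
-187: 0.002 0.034 0 -0.698 0.8;
-193: 0.006 0.034 0 -0.698 0.8;
-199: 0.009 0.033 0 -0.698 0.8;
-205: 0.013 0.032 0 -0.698 0.8;
-211: 0.016 0.030 0 -0.698 0.8;
-217: 0.019 0.028 0 -0.698 0.8;
-223: 0.022 0.026 0 -0.698 0.8;
-229: 0.024 0.024 0 -0.698 0.8;
-235: 0.027 0.021 0 -0.698 0.8;
-241: 0.029 0.018 0 -0.698 0.8;
-247: 0.031 0.015 0 -0.698 0.8;
-253: 0.032 0.012 0 -0.698 0.8;
-259: 0.033 0.008 0 -0.698 0.8;
-265: 0.034 0.005 0 -0.698 0.8;
-271: 0.034 0.001 0 -0.698 0.8;
-277: 0.034 -0.002 0 -0.698 0.8;
-283: 0.034 -0.006 0 -0.698 0.8;
-289: 0.033 -0.009 0 -0.698 0.8;
-295: 0.032 -0.013 0 -0.698 0.8;
-301: 0.030 -0.016 0 -0.698 0.8;
-307: 0.028 -0.019 0 -0.698 0.8;
-313: 0.026 -0.022 0 -0.698 0.8;
-319: 0.024 -0.024 0 -0.698 0.8;
-325: 0.021 -0.027 0 -0.698 0.8;
-331: 0.018 -0.029 0 -0.698 0.8;
```

Request:
{"name": "step_arm", "arguments": {
  "plan": "-0.034 0.002 0 -0.698 0.8;-0.034 0.006 0 -0.698 0.8;-0.033 0.009 0 -0.698 0.8;-0.032 0.013 0 -0.698 0.8;0 0 0 0 0.8"
}}

```text
t: 9.0
tcp_pos: [0.5204, 0.1117, 0.0984]
eef_rot: [2.656, 1.677, 0.003]
contact_force: [-0.1, 0.6, 0.4]
opening: 0.0174
grip_force: 0.0
```

Request:
{"name": "step_arm", "arguments": {
  "plan": "-0.03 0.016 0 -0.698 0.8;-0.028 0.019 0 -0.698 0.8"
}}

```text
t: 9.2
tcp_pos: [0.5152, 0.1151, 0.0983]
eef_rot: [2.817, 1.39, 0.004]
contact_force: [2.3, -1.1, -0.9]
opening: 0.0167
grip_force: 0.6
```

Request:
{"name": "step_arm", "arguments": {
  "plan": "-0.026 0.022 0 -0.698 0.8;-0.024 0.024 0 -0.698 0.8"
}}

```text
t: 9.4
tcp_pos: [0.5102, 0.1198, 0.0983]
eef_rot: [2.947, 1.088, 0.004]
contact_force: [2.1, 0.6, -0.3]
opening: 0.017
grip_force: 0.6
```

Request:
{"name": "step_arm", "arguments": {
  "plan": "-0.021 0.027 0 -0.698 0.8;-0.018 0.029 0 -0.698 0.8"
}}

```text
t: 9.6
tcp_pos: [0.5062, 0.1253, 0.0982]
eef_rot: [3.045, 0.774, 0.003]
contact_force: [2.0, 0.4, -0.1]
opening: 0.0171
grip_force: 0.6
```

Request:
{"name": "step_arm", "arguments": {
  "plan": "-0.015 0.031 0 -0.698 0.8"
}}

```text
t: 9.7
tcp_pos: [0.5047, 0.1284, 0.0982]
eef_rot: [-3.081, -0.614, -0.003]
contact_force: [1.1, -0.5, 0.5]
opening: 0.0175
grip_force: 0.6
```

```bash
cat > f.py <<'E'
from h import *
F=[]
for i in range(4):
    o=telemetry.get_obs();F.append(o["contact_force"]);M=o["moment"]
    if i<3: camera("top")
o=telemetry.get_obs();p=o["tcp_pos"];d=p[:2]-[.533,.1407];a=np.arctan2(d[1],d[0]);F=np.array(F)
print("t",o["t"],"r",np.hypot(*d),"ang",np.degrees(a),"z",p[2],"yaw",2*np.degrees(np.arctan2(o["eef_rot"][1],o["eef_rot"][0])))
print("tangential cw-resist",F[:,:2]@[-np.sin(a),np.cos(a)],"radial",F[:,:2]@[np.cos(a),np.sin(a)],"grip",o["grip_force"])
E
python3 f.py
```

```text
t 9.85 r 0.0313351021929543 ang -156.9118522782465 z 0.09784096596883908 yaw -337.1394962639129
tangential cw-resist [ 0.92748127 -1.39889904 -0.76217491  0.49727279] radial [-0.81535284  0.14073654 -0.49401587 -0.49547514] grip 0.0
```

Request:
{"name": "step_arm", "arguments": {
  "plan": "-0.012 0.032 0 -0.698 0.8"
}}

```text
t: 9.95
tcp_pos: [0.5032, 0.1312, 0.0978]
eef_rot: [3.108, 0.458, 0.002]
contact_force: [0.8, -1.0, 0.7]
opening: 0.0171
grip_force: 0.7
```

Request:
{"name": "step_arm", "arguments": {
  "plan": "-0.008 0.033 0 -0.698 0.8"
}}

```text
t: 10.05
tcp_pos: [0.5023, 0.1345, 0.0977]
eef_rot: [3.128, 0.291, 0.001]
contact_force: [0.9, -1.1, -0.1]
opening: 0.0169
grip_force: 0.5
```

Request:
{"name": "step_arm", "arguments": {
  "plan": "-0.005 0.034 0 -0.698 0.8"
}}

```text
t: 10.15
tcp_pos: [0.5018, 0.1379, 0.0977]
eef_rot: [3.139, 0.127, 0.001]
contact_force: [1.4, -0.7, -0.9]
opening: 0.0168
grip_force: 0.6
```

Request:
{"name": "step_arm", "arguments": {
  "plan": "-0.001 0.034 0 -0.698 0.8"
}}

```text
t: 10.25
tcp_pos: [0.5016, 0.1413, 0.0976]
eef_rot: [3.141, -0.038, 0.001]
contact_force: [1.1, -0.6, 0.2]
opening: 0.0171
grip_force: 0.5
```

Request:
{"name": "step_arm", "arguments": {
  "plan": "0.002 0.034 0 -0.698 0.8"
}}

```text
t: 10.35
tcp_pos: [0.5018, 0.1447, 0.0976]
eef_rot: [3.135, -0.202, 0.001]
contact_force: [1.5, -0.9, 0.7]
opening: 0.0171
grip_force: 0.5
```

Request:
{"name": "step_arm", "arguments": {
  "plan": "0.006 0.034 0 -0.698 0.8"
}}

```text
t: 10.45
tcp_pos: [0.5023, 0.148, 0.0976]
eef_rot: [3.12, -0.366, 0.0]
contact_force: [0.9, -1.2, 0.1]
opening: 0.0169
grip_force: 0.5
```

Request:
{"name": "step_arm", "arguments": {
  "plan": "0.009 0.033 0 -0.698 0.8"
}}

```text
t: 10.55
tcp_pos: [0.5032, 0.1513, 0.0976]
eef_rot: [3.096, -0.529, 0.0]
contact_force: [0.5, -0.6, -0.2]
opening: 0.0171
grip_force: 0.5
```

Request:
{"name": "step_arm", "arguments": {
  "plan": "0.013 0.032 0 -0.698 0.8"
}}

```text
t: 10.65
tcp_pos: [0.5044, 0.1545, 0.0975]
eef_rot: [3.064, -0.69, 0.0]
contact_force: [0.5, -0.8, 0.3]
opening: 0.0166
grip_force: 0.5
```

Request:
{"name": "step_arm", "arguments": {
  "plan": "0.016 0.03 0 -0.698 0.8"
}}

```text
t: 10.75
tcp_pos: [0.506, 0.1574, 0.0975]
eef_rot: [3.024, -0.849, 0.0]
contact_force: [0.1, -0.7, -1.1]
opening: 0.017
grip_force: 0.5
```

Request:
{"name": "step_arm", "arguments": {
  "plan": "0.019 0.028 0 -0.698 0.8"
}}

```text
t: 10.85
tcp_pos: [0.5078, 0.1602, 0.0974]
eef_rot: [2.975, -1.006, -0.0]
contact_force: [0.2, -1.2, -1.1]
opening: 0.0173
grip_force: 0.5
```

Request:
{"name": "step_arm", "arguments": {
  "plan": "0.022 0.026 0 -0.698 0.8"
}}

```text
t: 10.95
tcp_pos: [0.5099, 0.1628, 0.0974]
eef_rot: [2.918, -1.161, -0.0]
contact_force: [-0.4, -0.8, -0.6]
opening: 0.0171
grip_force: 0.6
```

Request:
{"name": "step_arm", "arguments": {
  "plan": "0.024 0.024 0 -0.698 0.8"
}}

```text
t: 11.05
tcp_pos: [0.5123, 0.1652, 0.0973]
eef_rot: [2.854, -1.312, -0.0]
contact_force: [0.1, -1.7, -0.6]
opening: 0.0171
grip_force: 0.5
```

Request:
{"name": "step_arm", "arguments": {
  "plan": "0.027 0.021 0 -0.698 0.8"
}}

```text
t: 11.15
tcp_pos: [0.5149, 0.1672, 0.0973]
eef_rot: [2.781, -1.459, -0.001]
contact_force: [-0.6, -0.2, 0.1]
opening: 0.0174
grip_force: 0.6
```

Request:
{"name": "step_arm", "arguments": {
  "plan": "0.029 0.018 0 -0.698 0.8"
}}

```text
t: 11.25
tcp_pos: [0.5177, 0.1691, 0.0972]
eef_rot: [2.701, -1.603, -0.001]
contact_force: [-0.6, -1.2, -0.7]
opening: 0.0173
grip_force: 0.6
```

Request:
{"name": "step_arm", "arguments": {
  "plan": "0.031 0.015 0 -0.698 0.8"
}}

```text
t: 11.35
tcp_pos: [0.5207, 0.1706, 0.0972]
eef_rot: [2.613, -1.742, -0.001]
contact_force: [-1.7, -0.2, 0.6]
opening: 0.0169
grip_force: 0.7
```

Request:
{"name": "step_arm", "arguments": {
  "plan": "0.032 0.012 0 -0.698 0.8"
}}

```text
t: 11.45
tcp_pos: [0.5239, 0.1719, 0.0972]
eef_rot: [2.518, -1.876, -0.001]
contact_force: [-2.0, -0.6, 0.2]
opening: 0.0172
grip_force: 0.7
```

Request:
{"name": "step_arm", "arguments": {
  "plan": "0.033 0.008 0 -0.698 0.8"
}}

```text
t: 11.55
tcp_pos: [0.5269, 0.1727, 0.0971]
eef_rot: [2.416, -2.005, -0.002]
contact_force: [-1.9, -0.4, 0.3]
opening: 0.0167
grip_force: 1.5
```

Request:
{"name": "step_arm", "arguments": {
  "plan": "0.017 0.003 0 -0.349 0.8"
}}

```text
t: 11.65
tcp_pos: [0.5284, 0.1729, 0.097]
eef_rot: [2.363, -2.067, -0.002]
contact_force: [-4.7, 0.5, 0.6]
opening: 0.0172
grip_force: 1.9
```

```bash
python3 f.py
```

```text
t 11.8 r 0.03263365301107726 ang 97.77239215866949 z 0.09708746911874004 yaw -82.15509363443643
tangential cw-resist [4.552094   3.44405886 3.08882933 2.95693527] radial [1.15688684 0.32863833 0.445358   0.68792569] grip 1.597670093178749
```

Request:
{"name": "step_arm", "arguments": {
  "plan": "0.017 0.002 0 -0.349 0.8;0 0 0 0 0.8"
}}

```text
t: 12.0
tcp_pos: [0.5302, 0.1732, 0.097]
eef_rot: [2.311, -2.126, -0.002]
contact_force: [-4.5, 0.8, 1.3]
opening: 0.0168
grip_force: 2.1
```

```bash
python3 f.py
```

```text
t 12.15 r 0.0326941223444961 ang 94.70085993135422 z 0.09706730324675585 yaw -85.23467926596484
tangential cw-resist [4.41258775 4.67791067 4.88318948 4.59512998] radial [ 1.15302731 -0.31454353  1.13872008  0.78781206] grip 2.2670725733041763
```

The push is steady at about 4.6 N, which is about 25 N on the foot. I'll back off and go to the handle.

Request:
{"name": "step_arm", "arguments": {
  "plan": "-0.03 -0.002 0 0.6 0.8;0 0 0.2 0 0.8;0 0 0.3 0 0.8;0 0 0.3 0 0.8;-0.1 -0.1 0 1 0.8;-0.1 -0.1 0 1 0.8;-0.1 -0.1 0 1 0.8;-0.1 -0.1 0 1 0.8;-0.1 -0.1 0 1 0.8;-0.02 -0.02 0 1 0.8;0 0 0 1 0.8;0 0 0 1 0.8"
}}

```text
t: 13.35
tcp_pos: [0.4771, 0.1214, 0.1781]
eef_rot: [-3.126, 0.301, -0.005]
contact_force: [-0.2, -0.5, -0.9]
opening: 0.0174
grip_force: 0.0
```

Request:
{"name": "step_arm", "arguments": {
  "plan": "0 0 0 1 0.8;0 0 0 1 0.8;0 0 0 1 0.8;0 0 0 0.6 0.8;0 0 0 0 0.8;0 0 0 0 0.8;0 0 0 0 0.8"
}}

```text
t: 14.05
tcp_pos: [0.4763, 0.1214, 0.1775]
eef_rot: [-3.097, -0.529, -0.002]
contact_force: [0.3, 0.2, -0.2]
opening: 0.0169
grip_force: 0.0
```

```bash
python3 - <<'E'
from h import *
A=np.array([.533,.1407])
o=telemetry.get_obs();c=get_calibration("wrist");w=camera("wrist");save("w4.png",w);w=cv2.cvtColor(w,cv2.COLOR_RGB2HSV)
print(o["tcp_pos"],2*np.degrees(np.arctan2(o["eef_rot"][1],o["eef_rot"][0])))
for n,lo,hi,z in(("red",(0,150,60),(8,255,255),.064),("yel",(25,150,80),(35,255,255),.092)):
    m=cv2.inRange(w,lo,hi)
    N,l,s,ct=cv2.connectedComponentsWithStats(m)
    for i in range(1,N):
        if s[i,4]>60:
            p=onz("",ct[i],z,c)[:2];d=p-A;print(n,ct[i],s[i,4],p,np.hypot(*d),np.degrees(np.arctan2(d[1],d[0])))
E
```

```text
[0.4763263  0.12138856 0.17749841] -340.5954654584854
red [259.66994106 192.86836935] 509 [0.47514686 0.12077078] 0.06118953721277934 -160.99222286586095
yel [211.5        110.66666667] 240 [0.52515863 0.17209422] 0.03235867885025723 104.02389705494126
```

View pics/w4.png

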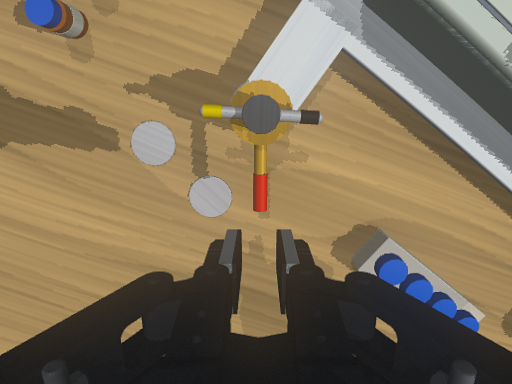

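The wrist view shows the handle at (260,193) lined up with the jaws and the bar at 104°, so the screw hasn't backed off. I'll lower onto the handle.

Request:
{"name": "step_arm", "arguments": {
  "plan": "-0.01 -0.005 -0.3 0 0.8;0 0 -0.3 0 0.8;0 0 -0.25 0 0.8;0 0 -0.15 0 0.8;0 0 -0.1 0 0.8;0 0 0 0 0.8;0 0 0 0 0.8"
}}

```text
t: 14.8
tcp_pos: [0.4755, 0.121, 0.0679]
eef_rot: [-3.096, -0.532, -0.002]
contact_force: [-0.2, 0.3, -0.1]
opening: 0.0171
grip_force: 0.0
```

```bash
python3 f.py; python3 arc.py .061 199 -4 25 .8
```

```text
t 14.95 r 0.06059348668336782 ang -161.20555256799182 z 0.06827570027698088 yaw -340.5174231531349
tangential cw-resist [-0.3652715   0.71104737  0.55027116  0.54359554] radial [ 0.10498105  0.23698127 -0.7478309   0.44293324] grip 0.0
195: -0.012 0.041 0 -0.465 0.8;
191: -0.010 0.041 0 -0.465 0.8;
187: -0.007 0.042 0 -0.465 0.8;
183: -0.004 0.042 0 -0.465 0.8;
179: -0.001 0.043 0 -0.465 0.8;
175: 0.002 0.043 0 -0.465 0.8;
171: 0.005 0.042 0 -0.465 0.8;
167: 0.008 0.042 0 -0.465 0.8;
163: 0.011 0.041 0 -0.465 0.8;
159: 0.014 0.040 0 -0.465 0.8;
155: 0.017 0.039 0 -0.465 0.8;
151: 0.019 0.038 0 -0.465 0.8;
147: 0.022 0.036 0 -0.465 0.8;
143: 0.024 0.035 0 -0.465 0.8;
139: 0.027 0.033 0 -0.465 0.8;
135: 0.029 0.031 0 -0.465 0.8;
131: 0.031 0.029 0 -0.465 0.8;
127: 0.033 0.027 0 -0.465 0.8;
123: 0.035 0.024 0 -0.465 0.8;
119: 0.036 0.022 0 -0.465 0.8;
115: 0.038 0.019 0 -0.465 0.8;
111: 0.039 0.017 0 -0.465 0.8;
107: 0.040 0.014 0 -0.465 0.8;
103: 0.041 0.011 0 -0.465 0.8;
99: 0.042 0.008 0 -0.465 0.8;
```

Request:
{"name": "step_arm", "arguments": {
  "plan": "-0.012 0.041 0 -0.465 0.8;-0.01 0.041 0 -0.465 0.8;-0.007 0.042 0 -0.465 0.8;-0.004 0.042 0 -0.465 0.8;-0.001 0.043 0 -0.465 0.8"
}}

```text
t: 15.45
tcp_pos: [0.4721, 0.142, 0.0681]
eef_rot: [-3.141, 0.018, -0.003]
contact_force: [0.4, -0.1, -0.2]
opening: 0.0172
grip_force: 0.3
```

Request:
{"name": "step_arm", "arguments": {
  "plan": "0.002 0.043 0 -0.465 0.8;0.005 0.042 0 -0.465 0.8;0.008 0.042 0 -0.465 0.8"
}}

```text
t: 15.75
tcp_pos: [0.4736, 0.1547, 0.0681]
eef_rot: [-3.122, 0.346, -0.002]
contact_force: [0.3, -0.7, 0.3]
opening: 0.0168
grip_force: 0.3
```

Request:
{"name": "step_arm", "arguments": {
  "plan": "0.011 0.041 0 -0.465 0.8;0.014 0.04 0 -0.465 0.8"
}}

```text
t: 15.95
tcp_pos: [0.476, 0.1626, 0.0681]
eef_rot: [-3.09, 0.563, -0.002]
contact_force: [0.6, -0.9, 1.2]
opening: 0.017
grip_force: 0.7
```

Request:
{"name": "step_arm", "arguments": {
  "plan": "0.017 0.039 0 -0.465 0.8;0.019 0.038 0 -0.465 0.8"
}}

```text
t: 16.15
tcp_pos: [0.4794, 0.17, 0.0681]
eef_rot: [3.044, -0.777, 0.001]
contact_force: [0.7, -3.0, 1.3]
opening: 0.0169
grip_force: 1.1
```

Grip and force are climbing, so it is biting. Smaller batches now.

Request:
{"name": "step_arm", "arguments": {
  "plan": "0.022 0.036 0 -0.465 0.8;0.024 0.035 0 -0.465 0.8"
}}

```text
t: 16.35
tcp_pos: [0.4838, 0.1768, 0.0681]
eef_rot: [2.982, -0.987, 0.001]
contact_force: [-1.2, -4.0, 1.5]
opening: 0.0174
grip_force: 1.5
```

Request:
{"name": "step_arm", "arguments": {
  "plan": "0.027 0.033 0 -0.465 0.8"
}}

```text
t: 16.45
tcp_pos: [0.4864, 0.18, 0.0681]
eef_rot: [2.945, -1.09, 0.0]
contact_force: [-0.5, -2.5, 2.1]
opening: 0.0172
grip_force: 1.7
```

```bash
python3 f.py
```

```text
t 16.6 r 0.0611801167853059 ang 139.3180944810465 z 0.06774859950052223 yaw 319.62263881804097
tangential cw-resist [2.22141987 1.9224707  0.59026249 1.69614954] radial [-1.27289913 -0.51894165 -0.02612383 -1.35817055] grip 0.602201409637928
```

Request:
{"name": "step_arm", "arguments": {
  "plan": "0.029 0.031 0 -0.465 0.8;0.031 0.029 0 -0.465 0.8"
}}

```text
t: 16.8
tcp_pos: [0.4919, 0.1859, 0.0675]
eef_rot: [2.863, -1.29, -0.001]
contact_force: [-2.8, -2.8, 2.0]
opening: 0.0172
grip_force: 1.7
```

Request:
{"name": "step_arm", "arguments": {
  "plan": "0.033 0.027 0 -0.465 0.8"
}}

```text
t: 16.9
tcp_pos: [0.495, 0.1886, 0.0675]
eef_rot: [2.816, -1.389, -0.001]
contact_force: [-2.9, -3.7, 2.5]
opening: 0.0173
grip_force: 2.1
```

Request:
{"name": "step_arm", "arguments": {
  "plan": "0.035 0.024 0 -0.465 0.8"
}}

```text
t: 17.0
tcp_pos: [0.4984, 0.1911, 0.0674]
eef_rot: [2.766, -1.487, -0.002]
contact_force: [-2.3, -2.0, 1.9]
opening: 0.0168
grip_force: 1.7
```

```bash
python3 f.py
```

```text
t 17.15 r 0.061299654704635435 ang 123.66447218494558 z 0.0673878356177621 yaw 303.69686547419525
tangential cw-resist [3.04937276 2.08300025 3.33842941 2.50557092] radial [-0.42292586  0.46834002  0.62509314  0.22748256] grip 1.0192739591002464
```

Request:
{"name": "step_arm", "arguments": {
  "plan": "0.036 0.022 0 -0.465 0.8;0.038 0.019 0 -0.465 0.8"
}}

```text
t: 17.35
tcp_pos: [0.5056, 0.1953, 0.0673]
eef_rot: [2.657, -1.674, -0.002]
contact_force: [-4.3, -2.5, 1.8]
opening: 0.0171
grip_force: 2.4
```

Request:
{"name": "step_arm", "arguments": {
  "plan": "0.039 0.017 0 -0.465 0.8"
}}

```text
t: 17.45
tcp_pos: [0.5092, 0.197, 0.0672]
eef_rot: [2.596, -1.766, -0.003]
contact_force: [-6.0, -1.7, 4.1]
opening: 0.0171
grip_force: 2.6
```

```bash
python3 f.py; python3 arc.py .061 111 -4 16 .8 
```

```text
t 17.6 r 0.06137979051522529 ang 111.68091729953407 z 0.06717445549687284 yaw 291.7343800874515
tangential cw-resist [6.18300076 1.17978917 1.57013328 1.5264176 ] radial [0.57989053 1.0744333  1.7169229  1.36039438] grip 0.9098970517516136
107: 0.040 0.014 0 -0.465 0.8;
103: 0.041 0.011 0 -0.465 0.8;
99: 0.042 0.008 0 -0.465 0.8;
95: 0.042 0.005 0 -0.465 0.8;
91: 0.043 0.002 0 -0.465 0.8;
87: 0.043 -0.001 0 -0.465 0.8;
83: 0.042 -0.004 0 -0.465 0.8;
79: 0.042 -0.007 0 -0.465 0.8;
75: 0.041 -0.010 0 -0.465 0.8;
71: 0.041 -0.012 0 -0.465 0.8;
67: 0.040 -0.015 0 -0.465 0.8;
63: 0.039 -0.018 0 -0.465 0.8;
59: 0.037 -0.021 0 -0.465 0.8;
55: 0.036 -0.023 0 -0.465 0.8;
51: 0.034 -0.026 0 -0.465 0.8;
47: 0.032 -0.028 0 -0.465 0.8;
```

Request:
{"name": "step_arm", "arguments": {
  "plan": "0.04 0.014 0 -0.465 0.8"
}}

```text
t: 17.7
tcp_pos: [0.5132, 0.1985, 0.0671]
eef_rot: [2.535, -1.852, -0.002]
contact_force: [-6.8, -1.2, 4.2]
opening: 0.0173
grip_force: 3.5
```

Request:
{"name": "step_arm", "arguments": {
  "plan": "0.041 0.011 0 -0.465 0.8"
}}

```text
t: 17.8
tcp_pos: [0.517, 0.1996, 0.0671]
eef_rot: [2.467, -1.942, -0.003]
contact_force: [-7.7, -0.1, 4.9]
opening: 0.0172
grip_force: 3.7
```

Request:
{"name": "step_arm", "arguments": {
  "plan": "0.042 0.008 0 -0.465 0.8"
}}

```text
t: 17.9
tcp_pos: [0.5211, 0.2007, 0.0671]
eef_rot: [2.398, -2.027, -0.003]
contact_force: [-7.8, 0.3, 5.8]
opening: 0.0171
grip_force: 4.2
```

```bash
python3 f.py
```

```text
t 18.05 r 0.061317725964272624 ang 100.62396938283064 z 0.06712910798719304 yaw -80.27989687193606
tangential cw-resist [7.64930479 5.774693   5.00541067 6.03045523] radial [1.76494396 2.20747412 3.01741006 2.13487016] grip 2.8246331959962845
```

Request:
{"name": "step_arm", "arguments": {
  "plan": "0.042 0.005 0 -0.465 0.8"
}}

```text
t: 18.15
tcp_pos: [0.525, 0.2014, 0.0671]
eef_rot: [2.328, -2.107, -0.004]
contact_force: [-9.1, 2.7, 4.5]
opening: 0.017
grip_force: 4.1
```

Request:
{"name": "step_arm", "arguments": {
  "plan": "0.043 0.002 0 -0.465 0.8"
}}

```text
t: 18.25
tcp_pos: [0.5294, 0.2019, 0.0671]
eef_rot: [2.251, -2.189, -0.004]
contact_force: [-9.1, 3.0, 5.5]
opening: 0.017
grip_force: 4.7
```

```bash
python3 f.py
```

```text
t 18.4 r 0.06151826224827549 ang 92.73801434266488 z 0.06713489988451579 yaw -88.27528110071152
tangential cw-resist [8.94730097 7.53001549 6.2754091  7.56567118] radial [3.38566652 3.99721304 2.34056768 3.46800979] grip 3.3263222873210907
```

Moving push is 9 N and static about 7 N, so it is hand-tight. I'll back off, lift and move clear.

Request:
{"name": "step_arm", "arguments": {
  "plan": "-0.035 0 0 0.3 0.8;0 0 0 0 0.8;0 0 0.15 0 0.8;0 0 0.3 0 0.8;0 0 0.4 0 0.8;0 0 0.3 0 0.8;-0.4 0 0 0 0.8;-0.4 0 0 0 0.8;-0.4 0 0 0 0.8;0 0 0 0 0.8;0 0 0 0 0.8"
}}

```text
t: 19.5
tcp_pos: [0.408, 0.2018, 0.1832]
eef_rot: [-2.301, 2.135, -0.001]
contact_force: [1.0, 0.4, -0.2]
opening: 0.0169
grip_force: 0.0
```

```bash
python3 - <<'E'
from h import *
A=np.array([.533,.1407]);o=telemetry.get_obs();print(o["t"],o["tcp_pos"],o["contact_force"])
b=camera("top");save("t2.png",cv2.resize(b[130:300,100:400],None,fx=2.6,fy=2.6))
t=cv2.cvtColor(b,cv2.COLOR_RGB2HSV)
for n,lo,hi,z in(("red",(0,120,60),(9,255,255),.064),("yel",(22,120,80),(35,255,255),.092)):
    N,l,s,ct=cv2.connectedComponentsWithStats(cv2.inRange(t,lo,hi))
    for i in range(1,N):
        if s[i,4]>6:
            p=onz("top",ct[i],z)[:2];d=p-A
            if np.hypot(*d)<.1:print(n,ct[i],s[i,4],np.hypot(*d),np.degrees(np.arctan2(d[1],d[0])))
E
```

```text
19.5 [0.40804032 0.20184753 0.18320144] [ 1.04129625  0.37526115 -0.18462085]
red [189.20689655 206.24137931] 87 0.061979793489598874 100.42798767557852
yel [202.9047619  203.61904762] 21 0.03277172002556054 106.34154275883222
```

View pics/t2.png

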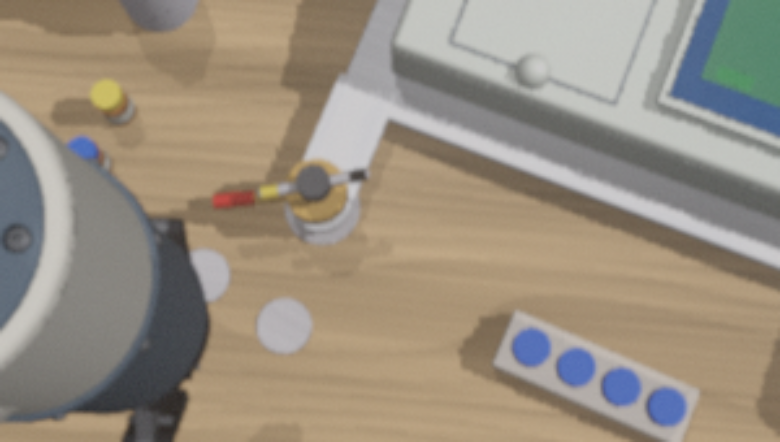

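The top crop shows the handle at (233,200) and the bar unmoved. The robot is clear of everything, and the vials and tray are where they were. The ring is about 30° tighter than at the start, so I'm handing in.

```bash
python3 -c "
from h import *
print(workorder.close_job())"
```

```text
the job is handed in; nothing more can be done
None
```

The job is handed in, with no verdict returned: I slackened the lock ring, turned the screw until its bar took a 4.6 N push (about 25 N on the foot), then retightened the ring to about 9 N at its handle and let go, leaving the detector, bottle, vials and tray untouched.

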